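# Pin the gate of the drawer jig

## Task

Swing the jig's wooden gate arm shut, then take the locking pin from its wooden block and thread it down through the eye at the arm's free end and the bracket hole underneath, easing the arm back and forth by feel until the two holes line up. Push the pin gently all the way home, so that its collar sits flat on the arm and holds the gate shut, and let go. Do not force the pin against the metal, and leave the glue bottle, the hammer and the offcut alone.

Things in the scene. Friction and masses are not known exactly. Their poses are not given: they have to be found in the camera images.
- jig: plywood jig fixed to the bench, board 300 (x) x 360 (y) x 18 mm; origin under the board's centre. On it: pivot post of the gate arm at (-30, 120) mm, top 58 mm above the bench; an open drawer box beyond the shut arm (x 6 to 134, y -85 to 85 mm, top 72 mm above the bench); the aluminium lower bracket under the shut arm's eye.
- bracket_mid (a point): middle of the range of places of the bracket's hole, at the flat top of the bracket, 58 mm above the bench. Bracket 64 mm along the arm's swing, 44 mm along the arm; its vertical hole is 13.6 mm wide, 40 mm deep. It is clamped in a curved slot about the pivot (radius 240 mm): the hole lies on that arc up to 8 mm to either side of this point, unmeasured, other each time; it does not yield.
- gate (a joint): angle of the gate arm, rad: 0 against its end stop (arm along the jig's -y from the pivot), growing as it opens, clockwise from above, the eye moving towards the jig's -x. The eye stands over the bracket's hole somewhere between 0.012 and 0.08 (3 to 19 mm of arc from the stop). Stiff to swing (about 2.5 N at the eye); stays where it is left.
- pivot (a point): centre of the arm's pivot, at the level of the arm's upper face, 80 mm above the bench; axes as the jig's
- eye (a point): centre of the eye's hole at the arm's upper face, 80 mm above the bench, 240 mm from the pivot; moves with the arm; y axis along the arm to the pivot, z up. Arm: wooden bar 40 mm wide, 20 mm thick, underside 60 mm above the bench (2 mm over the bracket), ending in an aluminium eye plate 50 x 50 x 20 mm with a vertical 13.2 mm through hole.
- pin: loose locking pin, about 110 g, upright: steel shank 12 mm in diameter, 50 mm long, tip bevelled 1.4 mm over the last 3 mm; collar 28 mm in diameter, 4 mm thick; square black handle 22 x 22 x 36 mm. Origin at the tip's centre, z up the pin: collar underside at 50 mm, handle 54 to 90 mm, its flats facing x and y. Fully home, the tip is 50 mm below the arm's upper face.
- block: fixed wooden block 70 x 70 x 52 mm in which the pin is parked, in a loose 15 mm hole at its centre; the pin's collar rests on its top. Origin under its centre.
- glue: glue bottle, 60 mm in diameter, 170 mm tall, standing; origin under its centre. Bystander.
- hammer: hammer with wooden handle, 260 mm long, lying along its x axis; origin under its middle. Bystander.
- offcut: wood offcut 70 x 110 x 30 mm, lying; origin under its centre. Bystander.
Mind the look-alikes: they are no part of the job. Several things have the shape of the pin; the one meant has the colours described above.

How it is judged:
On the way, in this order (a step that is already met when the one before it is completed fails the run):
1. the gate arm is swung shut over the bracket (gate below 0.1 rad) (value of joint gate below 0.1 rad), for 0.2 s.
2. the pin stands in the arm's eye, its tip at least 10 mm below the arm's upper face (horizontal distance between pin and eye below 0.004 m and z of pin in the frame of eye below -0.01 m), for 0.1 s.
At the end, for the whole second after the job is handed in: The gate is shut (below 0.1 rad) and the pin stands upright (within 0.1 rad) and at rest through the arm's eye and the bracket hole beneath, its tip at least 47 mm below the arm's upper face (collar within 3 mm of the arm) and within 4 mm of the eye's axis (value of joint gate below 0.1 rad and horizontal distance between pin and eye below 0.004 m and z of pin in the frame of eye below -0.047 m and angle between pin's own z axis and vertical below 0.1 rad and linear speed of pin below 0.02 m/s); the robot touches nothing.
It fails at once if the pin is forced against the arm, the bracket or the jig with more than 45 N (contact force between pin and jig above 45 N).
It fails at once if the glue bottle is moved by more than 30 mm (distance of glue from where it was at the start of the episode above 0.03 m).
It fails at once if the hammer is moved by more than 30 mm (distance of hammer from where it was at the start of the episode above 0.03 m).
It fails at once if the offcut is moved by more than 30 mm (distance of offcut from where it was at the start of the episode above 0.03 m).
It also fails if it takes over 72 s, if anything falls off the work surface, if the arm or the gripper's body presses on something with over 40 N, if the wrist force passes 120 N, or if a joint passes its speed limit or range.

## Robot

A 6-joint arm with a two-finger parallel gripper is mounted at the origin on the work surface. World frame = base frame: x ahead of the robot, y to its left, z up, the work surface at z = 0. Lengths are in m, angles in rad, forces in N, time in s.
With the tool pointing down it reaches from about 0.35 to 1 m from the base axis. Payload 7.1 kg.
Tool frame: the origin (TCP) lies midway between the tips of the shut fingers; the grasp point (between the pads) lies 19 mm behind it; z points along the fingers, y is the line along which they close (so a half turn about z gives the same grasp; the last joint's range is limited). The gripper opens to 85 mm and grips with 20 to 120 N. Pads are 22 mm wide; open, the fingers measure 114 mm over their backs; the gripper's body (76 mm by 85 mm) begins 54 mm behind the grasp point. The pads swing forward as they close: fully open they stand 13 mm farther back than shut.
Start: joints at [1.212, 0.423, 1.63, -0, 1.089, -0.019], TCP at [0.208, 0.589, 0.231] pointing down, gripper open.
Joint ranges: [-3, 3], [-0.9, 2.11], [0.09, 2.58], [-1.31, 4.45], [0.11, 2.69], [-2.54, 2.54]. Speed limits (rad/s): [2.39, 2.39, 3.01, 3.14, 3.14, 3.14].

## Interface

Orientations are given as a unit quaternion [x, y, z, w].
In Python, from rig import ctrl, eyes, sign_off gives the robot as it stands.
- The arm moves only by the shell command python3 -m handwheel 'ROWS' [FORCE]. ROWS is JSON, a list of rows, each a list of 3 entries, a list of its own where there are three numbers: the shift along the tool's x, y, z as a fraction of full scale, then the turn, a rotation vector about the tool's x, y, z as a fraction of full scale, then the opening in per cent of the stroke, from 0 (shut) to 100 (fully open). In form: [[[x, y, z], [rx, ry, rz], grip], ...]. A call has 1 to 10 rows; each row shifts and turns the commanded pose from where the row before left it, along the tool's axes as they then stand; what a row does not reach is not made up. Full scale, the value 1, is 0.08 m for a shift and pi rad for a turn. A row lasts 1/8 s, in which the tool goes at most 62.5 mm and 10.7 degrees, less where a joint would pass 70% of its speed; a pose out of reach is approached as far as the arm can. A call with a number of a shift or a turn outside -1 to 1 is refused whole. A call with a gripper value outside its range is refused whole. The fingers move at their own pace and stop on an object; FORCE is the grip in N (left out, the last holds). Time passes only in rows, so rows that do not move let the fingers close. It gives the time, the measured TCP pose, the force, the opening and the grip force at its end, in the units of the state.
- ctrl.read_state(): the state, without advancing time (a new reading comes with each control period).
- eyes.capture(name): name is "scene" or "top" or "wrist"; returns the picture (400x640x3 uint8, red, green, blue); there is no depth.
- eyes.camera_params(name): a dict with "intrinsics" (3x3 intrinsics, pixels), "world_to_cam" (4x4, takes a point from world to camera coordinates). Camera axes: x right, y down, z forward; pixel columns grow to the right and rows downward; lengths in m; the calibration is good to about 2 mm. A picture is of the moment at which its call begins: read the wrist's pose just before it. camera_params takes no time and is no camera call; for the wrist camera it gives the pose at the moment of the call.
- sign_off(): hands the job in; it is judged then, once.
The state is a dict: "clock": time; "joints": joint angles; "dq": joint speeds; "effort": joint torques, N m; "position": TCP position; "ee_rot": TCP orientation; "wrist_force": force on the tool from outside, world axes, zero at the start; "moment": the same for the moment, N m; "gripper_width": finger opening in m; "finger_force": force on a finger pad.
Only numpy, scipy, OpenCV 4.12 (cv2) and the standard library are available. Lean on these libraries where they do the work, as an engineer would, in place of code of your own. Each camera call takes 0.05 s, during which the arm holds its last target. There are 200 camera calls.

## Working session

There is one attempt and no reset: what is moved stays moved. The work goes in short steps, Python scripts to look and compute and a shell command to move; the robot and the scene stay as the last step left them, time stands still between calls to the robot, and variables do not carry over. Pictures are saved under pics/ and viewed, at most 10 in all, crops included, and the job is handed in when it is done.

```bash
ls; mkdir -p pics; python3 - <<'E'
from rig import ctrl, eyes
import cv2, json, numpy as np
s=ctrl.read_state(); print(s)
for n in ["scene","top"]:
    im=eyes.capture(n); cv2.imwrite(f"pics/{n}0.png",im[:,:,::-1])
    p=eyes.camera_params(n); print(n,np.round(p["intrinsics"],1).tolist(),np.round(p["world_to_cam"],4).tolist())
E
```

```text
pics
{'clock': 0.0, 'joints': array([ 1.21200943e+00,  4.23867376e-01,  1.63070694e+00,  2.76227484e-05,
        1.08860631e+00, -1.89612985e-02]), 'dq': array([ 0.00067013, -0.00176295,  0.00138358, -0.00014076,  0.00096907,
        0.00083571]), 'effort': array([-6.57757082e-04, -5.57381880e+01, -2.81743151e+01, -6.91831701e-05,
        7.19020522e-03, -4.76486392e-06]), 'position': array([0.20807588, 0.58875236, 0.23052247]), 'ee_rot': array([ 1.69102673e-01,  9.85598121e-01, -7.77570265e-04, -1.61087528e-04]), 'wrist_force': array([ 0.06346808, -0.10121279, -0.07250017]), 'moment': array([0.00722171, 0.02069988, 0.01924916]), 'finger_force': 0.0, 'gripper_width': 0.08541021801287867}
scene [[486.0, 0.0, 312.7], [0.0, 486.0, 202.5], [0.0, 0.0, 1.0]] [[0.0269, 0.9994, -0.0201, 0.0549], [0.6565, -0.0328, -0.7536, -0.2875], [-0.7539, 0.007, -0.657, 1.4707], [0.0, 0.0, 0.0, 1.0]]
top [[417.8, 0.0, 325.5], [0.0, 417.8, 193.9], [0.0, 0.0, 1.0]] [[-0.0231, -0.9995, 0.0195, -0.0512], [-0.995, 0.0211, -0.0976, 0.5486], [0.0972, -0.0217, -0.995, 1.0905], [0.0, 0.0, 0.0, 1.0]]
```

View pics/scene0.png

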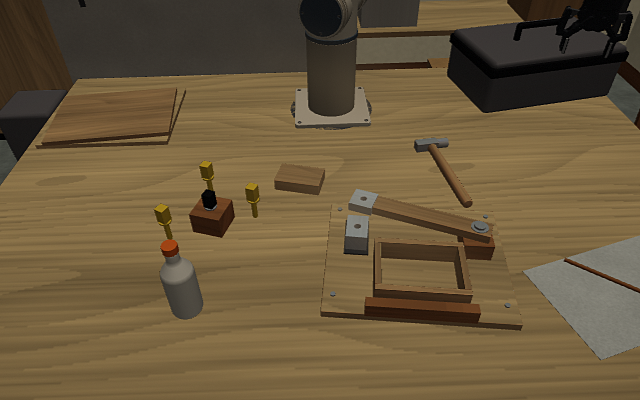

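View pics/top0.png

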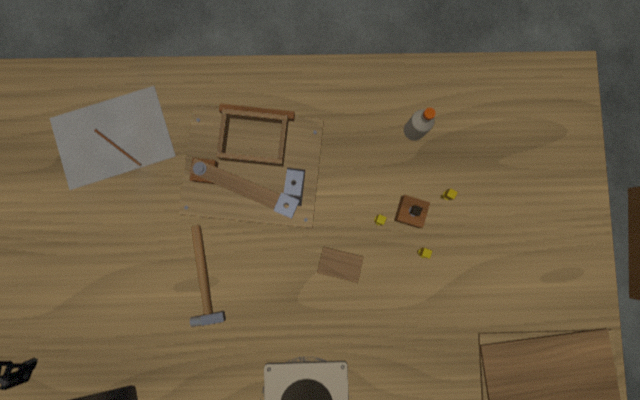

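```bash
cat > h.py <<'E'
from rig import ctrl, eyes
import cv2, numpy as np
from scipy.spatial.transform import Rotation as R
def cam(n):
    p=eyes.camera_params(n); return np.array(p["intrinsics"]),np.array(p["world_to_cam"])
def ray(n,uv,z,c=None):
    K,T=c or cam(n); d=T[:3,:3].T@np.linalg.solve(K,[*uv,1]); o=-T[:3,:3].T@T[:3,3]
    return o+d*(z-o[2])/d[2]
def proj(n,P,c=None):
    K,T=c or cam(n); q=K@(T[:3,:3]@np.array(P)+T[:3,3]); return q[:2]/q[2]
def to(P,yaw=None):
    "tool-frame fraction (shift; turn about z) to bring TCP to P with tool down and tool x at world angle yaw"
    s=ctrl.read_state(); r=R.from_quat(s["ee_rot"]); d=r.inv().apply(np.array(P)-s["position"])
    out=np.round(d/0.08,3).tolist()
    M=r.as_matrix(); y0=np.arctan2(M[1,0],M[0,0])
    print("shift/fs",out,"dist mm",np.round(d*1e3,1),"tool x yaw",round(y0,4))
    if yaw is not None:
        w=np.array([[np.cos(yaw),np.sin(yaw),0],[np.sin(yaw),-np.cos(yaw),0],[0,0,-1]]).T
        w=np.column_stack([[np.cos(yaw),np.sin(yaw),0],[np.sin(yaw),-np.cos(yaw),0],[0,0,-1]])
        v=(r.inv()*R.from_matrix(w)).as_rotvec(); print("turn/fs",np.round(v/np.pi,4),"deg",np.round(np.degrees(v),1))
E
python3 - <<'E'
from h import *
for nm,uv,z in [("pivot",(201,169),.08),("eye",(286,205),.08),("brk",(293,183),.058),("pin",(416,211),.092)]:
    print(nm,np.round(ray("top",uv,z),4))
for nm,uv,z in [("pivot",(481,226),.08),("eye",(363,199),.08),("brk",(357,233),.058),("pin",(209,193),.092)]:
    print(nm,np.round(ray("scene",uv,z),4))
# yellow pins, block
for n in ["top"]:
    im=cv2.imread(f"pics/{n}0.png"); hsv=cv2.cvtColor(im,cv2.COLOR_BGR2HSV)
    for lo,hi,z,t in [((22,150,60),(35,255,255),.09,"yellow"),((0,0,0),(180,255,30),.092,"black"),((5,100,40),(14,255,140),.052,"block")]:
        m=cv2.inRange(hsv,lo,hi); cs,_=cv2.findContours(m,0,1)
        for c in cs:
            if cv2.contourArea(c)>25:
                r=cv2.minAreaRect(c)
                if 300<r[0][0]<480 and r[0][1]<300: print(t,np.round(r[0],1),np.round(r[1],1),r[2],np.round(ray(n,r[0],z),4))
to([0,0,0],0)
print(np.round(R.from_quat(ctrl.read_state()["ee_rot"]).as_matrix(),3))
E=np.array
c=cam("wrist"); s=ctrl.read_state()
print("cam in tool",np.round(R.from_quat(s["ee_rot"]).inv().apply(-c[1][:3,:3].T@c[1][:3,3]-s["position"]),3), np.round(c[0],0).tolist(), np.round(c[1][:3,:3]@R.from_quat(s["ee_rot"]).as_matrix(),2).tolist())
E
```

```text
pivot [0.6128 0.2537 0.08  ]
eye [0.5161 0.0387 0.08  ]
brk [0.5747 0.0214 0.058 ]
pin [ 0.493 -0.289  0.092]
pivot [0.6133 0.2621 0.08  ]
eye [0.5204 0.0391 0.08  ]
brk [0.5992 0.0197 0.058 ]
pin [ 0.4984 -0.2868  0.092 ]
yellow [424.4 252.6] [13.5  9.5] 9.462321281433105 [ 0.3886 -0.306   0.09  ]
yellow [379.6 219.8] [10.7 10.7] 26.56505012512207 [ 0.473  -0.1965  0.09  ]
yellow [449.2 194.1] [13.  11.6] 26.56505012512207 [ 0.5341 -0.376   0.09  ]
block [411.7 211.3] [28.9 27.5] 16.699243545532227 [ 0.4946 -0.2872  0.052 ]
shift/fs [-0.0, -7.802, 2.894] dist mm [  -0.  -624.2  231.5] tool x yaw 2.8018
turn/fs [-1.000e-04  6.000e-04  8.918e-01] deg [-0.000e+00  1.000e-01  1.605e+02]
[[-0.943  0.333 -0.   ]
 [ 0.333  0.943 -0.001]
 [ 0.    -0.001 -1.   ]]
cam in tool [ 0.074 -0.001 -0.143] [[323.0, 0.0, 316.0], [0.0, 323.0, 203.0], [0.0, 0.0, 1.0]] [[-0.0, 1.0, -0.0], [-0.96, -0.0, -0.29], [-0.29, 0.0, 0.96]]
```

```bash
python3 - <<'E'
from h import *
to([0.53,0.0,0.24],np.pi/2)
E
```

```text
shift/fs [-6.247, -5.598, -0.11] dist mm [-499.7 -447.8   -8.8] tool x yaw 2.8018
turn/fs [-4.000e-04  3.000e-04  3.918e-01] deg [-0.1  0.  70.5]
```

```bash
python3 -m handwheel '[[[-0.446,-0.4,0],[0,0,0],100],[[-0.446,-0.4,0],[0,0,0],100],[[-0.446,-0.4,0],[0,0,0],100],[[-0.446,-0.4,0],[0,0,0],100],[[-0.446,-0.4,0],[0,0,0],100],[[-0.446,-0.4,0],[0,0,0],100],[[-0.446,-0.4,0],[0,0,0],100]]'
python3 -m handwheel '[[[-0.446,-0.4,0],[0,0,0],100],[[-0.446,-0.4,0],[0,0,0],100],[[-0.446,-0.4,0],[0,0,0],100],[[-0.446,-0.4,0],[0,0,0],100],[[-0.446,-0.4,0],[0,0,0],100],[[-0.446,-0.4,0],[0,0,0],100],[[-0.446,-0.4,0],[0,0,0],100]]'
python3 -m handwheel '[[[0,0,0],[0,0,0.056],0],[[0,0,0],[0,0,0.056],0],[[0,0,0],[0,0,0.056],0],[[0,0,0],[0,0,0.056],0],[[0,0,0],[0,0,0.056],0],[[0,0,0],[0,0,0.056],0],[[0,0,0],[0,0,0.056],0],[[0,0,0],[0,0,0],0]]'
python3 - <<'E'
from h import *
c=cam("wrist"); np.savez("c1.npz",K=c[0],T=c[1]); im=eyes.capture("wrist"); cv2.imwrite("pics/w1.png",im[:,:,::-1])
to([0.53,0.0,0.24],np.pi/2)
print(proj("wrist",[.518,.039,.08],c),proj("wrist",[.58,.02,.058],c))
E
```

```text
clock: 0.98
position: [0.3695, 0.2933, 0.2312]
ee_rot: [0.169, 0.986, -0.0, -0.0]
wrist_force: [0.5, 0.2, -0.8]
gripper_width: 0.0854
finger_force: 0.0
clock: 1.85
position: [0.5303, -0.0011, 0.2311]
ee_rot: [0.169, 0.986, 0.0, -0.0]
wrist_force: [1.1, 1.0, -0.3]
gripper_width: 0.0853
finger_force: 0.0
clock: 2.85
position: [0.5297, 0.0004, 0.231]
ee_rot: [0.707, 0.707, -0.0, -0.0]
wrist_force: [-0.3, -0.0, 0.8]
gripper_width: -0.0001
finger_force: 0.0
shift/fs [-0.004, 0.003, -0.111] dist mm [-0.4  0.3 -8.9] tool x yaw 1.5739
turn/fs [-0.0002  0.      0.001 ] deg [-0.   0.   0.2]
[303.47306666 144.21472922] [367.51239175 161.16347024]
```

View pics/w1.png

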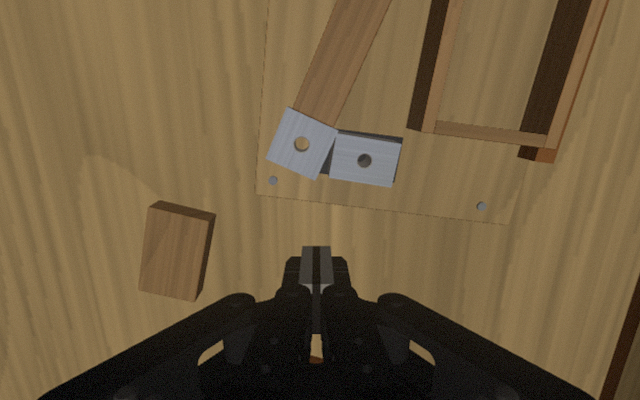

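```bash
python3 - <<'E'
from h import *
f=np.load("c1.npz"); c=(f["K"],f["T"]); im=cv2.imread("pics/w1.png"); g=cv2.cvtColor(im,cv2.COLOR_BGR2GRAY); hsv=cv2.cvtColor(im,cv2.COLOR_BGR2HSV)
P=[]
for (u,v),z in [((302,143),.08),((364,160),.058)]:
    s=im[v-12:v+13,u-12:u+13]; k=8
    b=cv2.resize(s,None,fx=k,fy=k,interpolation=cv2.INTER_CUBIC)
    hs=cv2.cvtColor(b,cv2.COLOR_BGR2HSV); gg=cv2.cvtColor(b,cv2.COLOR_BGR2GRAY).astype(int)
    # metal: bright & unsaturated
    m=((gg<gg[20:50,:].mean()-35)|(hs[:,:,1]>75)).astype(np.uint8)
    cs,_=cv2.findContours(m,0,1); 
    cc=min([x for x in cs if cv2.contourArea(x)>2000],key=lambda x:np.hypot(*(np.array(cv2.minEnclosingCircle(x)[0])-100)))
    M=cv2.fitEllipse(cc); ct=(np.array(M[0])+.5)/k-.5+[u-12,v-12]
    p=ray("wrist",ct,z,c); P.append(p); print(ct,np.array(M[1])/k,np.round(p,4), "diam px expected",323*.0134/.33)
e,b=P[0][:2],P[1][:2]; m=(e+b)/2; d=b-e; L=np.hypot(*d); n=np.array([-d[1],d[0]])/L; pv=m+n*np.sqrt(.24**2-L*L/4)
print("pivot",pv,"chord",L); a=pv-b; print("swing dir at bracket",(np.array([a[1],-a[0]])/.24), "gate rel deg",np.degrees(2*np.arcsin(L/.48)))
E
```

```text
[300.89886093 144.2603817 ] [14.20872784 14.63222694] [0.5157 0.039  0.08  ] diam px expected 13.115757575757575
[364.05255795 160.20142841] [13.60686302 14.19931889] [0.5766 0.0209 0.058 ] diam px expected 13.115757575757575
pivot [0.61359935 0.25807167] chord 0.06348455335938545
swing dir at bracket [ 0.98801502 -0.15435778] gate rel deg 15.200357909066275
```

```bash
python3 -m handwheel '[[[0,0,0],[0,0,0.05],0],[[0,0,0],[0,0,0],0]]'
python3 - <<'E'
from h import *
to([0.4655,0.0614,0.066],np.radians(81.1))
E
```

```text
clock: 3.15
position: [0.5298, 0.0004, 0.2312]
ee_rot: [0.759, 0.651, -0.0, -0.0]
wrist_force: [0.9, -0.2, 0.1]
gripper_width: -0.0
finger_force: 0.0
shift/fs [0.631, -0.911, 2.066] dist mm [ 50.5 -72.9 165.2] tool x yaw 1.4172
turn/fs [-0.0001  0.      0.0006] deg [-0.   0.   0.1]
```

```bash
python3 -m handwheel '[[[0.315,-0.455,0],[0,0,0],0],[[0.315,-0.455,0],[0,0,0],0],[[0,0,0.5],[0,0,0],0],[[0,0,0.5],[0,0,0],0],[[0,0,0.5],[0,0,0],0],[[0,0,0.4],[0,0,0],0],[[0,0,0.16],[0,0,0],0],[[0,0,0],[0,0,0],0]]'
python3 - <<'E'
from h import *
to([0.5376,0.027,0.066],np.radians(81.1))
E
```

```text
clock: 4.15
position: [0.4657, 0.0616, 0.0662]
ee_rot: [0.76, 0.65, -0.001, -0.0]
wrist_force: [-0.4, -0.1, 0.5]
gripper_width: -0.0004
finger_force: 0.0
shift/fs [-0.288, 0.954, 0.002] dist mm [-23.   76.3   0.1] tool x yaw 1.4154
turn/fs [-0.0004  0.0001 -0.    ] deg [-0.1  0.  -0. ]
```

```bash
python3 -m handwheel '[[[-0.03,0.1,0],[0,0,0],0],[[-0.03,0.1,0],[0,0,0],0],[[-0.03,0.1,0],[0,0,0],0],[[-0.03,0.1,0],[0,0,0],0],[[-0.03,0.1,0],[0,0,0],0]]'
python3 -m handwheel '[[[-0.03,0.1,0],[0,0,0],0],[[-0.03,0.1,0],[0,0,0],0],[[-0.03,0.1,0],[0,0,0],0],[[-0.03,0.1,0],[0,0,0],0],[[-0.01,0.05,0],[0,0,0],0],[[0,0,0],[0,0,0],0]]'
python3 - <<'E'
from h import *
print(cv2.imwrite("pics/t2.png",eyes.capture("top")[120:260,170:340,::-1].repeat(4,0).repeat(4,1)))
to([0.5376,0.027,0.066],np.radians(81.1))
E
```

```text
clock: 4.78
position: [0.504, 0.0432, 0.0666]
ee_rot: [0.761, 0.649, -0.0, -0.0]
wrist_force: [-2.1, 1.2, 1.4]
gripper_width: -0.0002
finger_force: 1.4
clock: 5.52
position: [0.5382, 0.0272, 0.0666]
ee_rot: [0.761, 0.649, 0.0, 0.0]
wrist_force: [0.3, -0.1, -0.4]
gripper_width: 0.0002
finger_force: 0.0
True
shift/fs [-0.004, -0.005, 0.008] dist mm [-0.4 -0.4  0.6] tool x yaw 1.4132
turn/fs [ 0.0004  0.     -0.0007] deg [ 0.1  0.  -0.1]
```

```bash
python3 -m handwheel '[[[0,-0.15,0],[0,0,0],0],[[0,0,-0.4],[0,0,0],0],[[0,0,-0.6],[0,0,0],0],[[-0.4,0.15,-0.5],[0,0,0],100],[[0,0,-0.3],[0,0,0],100],[[0,0,0],[0,0,0],100],[[0,0,0],[0,0,0],100]]'
python3 - <<'E'
from h import *
c=cam("wrist"); np.savez("c2.npz",K=c[0],T=c[1]); im=eyes.capture("wrist"); cv2.imwrite("pics/w2.png",im[:,:,::-1])
print(proj("wrist",[.5766,.0209,.08],c))
to([0.495,-0.288,0.2],np.radians(81))
E
```

```text
clock: 6.45
position: [0.5313, -0.0038, 0.2095]
ee_rot: [0.76, 0.649, -0.001, -0.0]
wrist_force: [-1.0, 0.4, -0.7]
gripper_width: 0.072
finger_force: 0.0
[364.62452253 155.62647282]
shift/fs [-3.58, 0.109, 0.116] dist mm [-286.4    8.7    9.3] tool x yaw 1.4137
turn/fs [-0.0007  0.0001 -0.    ] deg [-0.1  0.  -0. ]
```

View pics/w2.png

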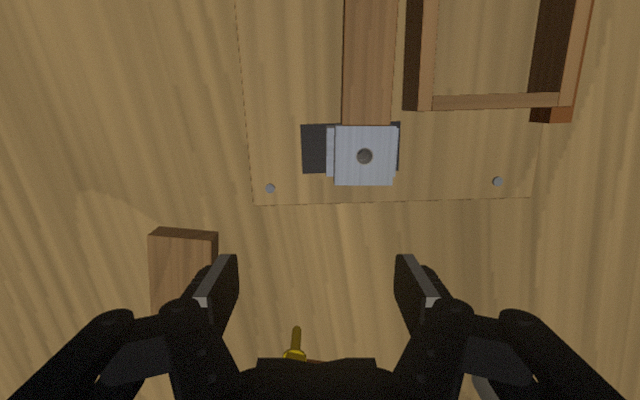

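```bash
python3 -m handwheel '[[[-0.6,0.018,-0.1],[0,0,0],100],[[-0.6,0.018,-0.1],[0,0,0],100],[[-0.6,0.018,0],[0,0,0],100],[[-0.6,0.018,0],[0,0,0],100],[[-0.6,0.018,0],[0,0,0],100],[[-0.58,0.018,0],[0,0,0],100],[[0,0,0],[0,0,0],100]]'
python3 - <<'E'
from h import *
c=cam("wrist"); np.savez("c3.npz",K=c[0],T=c[1]); im=eyes.capture("wrist"); cv2.imwrite("pics/w3.png",im[:,:,::-1])
u,v=proj("wrist",[.495,-.288,.092],c); print(u,v)
u,v=int(u),int(v); cv2.imwrite("pics/w3c.png",cv2.resize(im[v-60:v+60,u-80:u+80,::-1],None,fx=5,fy=5))
to([0.495,-0.288,0.1],np.radians(81))
E
```

```text
clock: 7.38
position: [0.495, -0.2903, 0.2248]
ee_rot: [0.762, 0.648, -0.001, -0.001]
wrist_force: [-0.3, 1.4, 0.0]
gripper_width: 0.0854
finger_force: 0.0
315.86334859248944 188.34581583118015
shift/fs [0.006, 0.001, 1.56] dist mm [5.000e-01 1.000e-01 1.248e+02] tool x yaw 1.4111
turn/fs [-0.0008 -0.0004 -0.0008] deg [-0.1 -0.1 -0.2]
```

View pics/w3c.png

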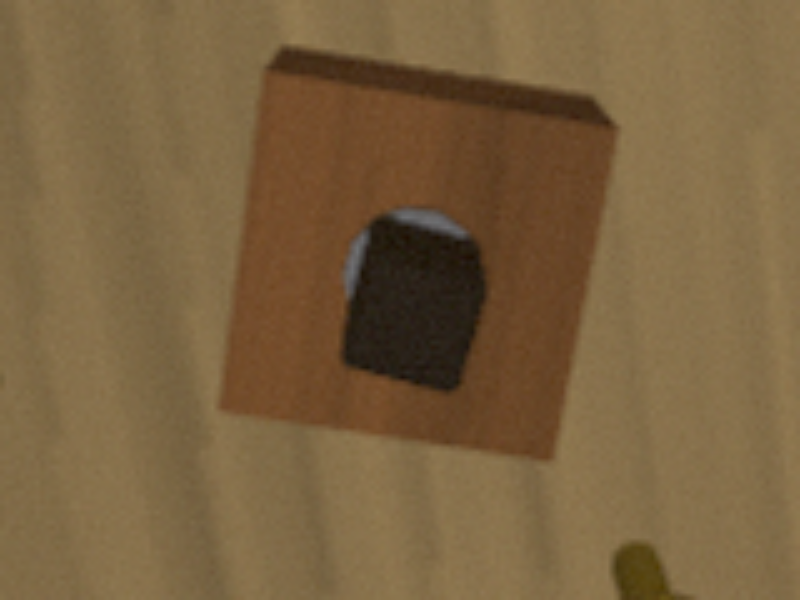

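```bash
python3 -m handwheel '[[[0,0,0],[0,0,0.04],100],[[0,0,0],[0,0,0.04],100],[[0,0,0],[0,0,0],100]]'
python3 - <<'E'
from h import *
f=np.load("c3.npz"); c=(f["K"],f["T"]); p=ray("wrist",(318,191.6),.092,c); print(p)
im=cv2.imread("pics/w3.png"); m=(cv2.cvtColor(im,cv2.COLOR_BGR2GRAY)<45).astype(np.uint8)[150:222,280:360]
cs,_=cv2.findContours(m,0,1); k=max(cs,key=cv2.contourArea); print(cv2.minAreaRect(k),cv2.boundingRect(k))
to([p[0],p[1],0.062])
E
```

```text
clock: 7.8
position: [0.4959, -0.2866, 0.2257]
ee_rot: [0.835, 0.55, -0.0, -0.001]
wrist_force: [-0.0, -0.0, 0.7]
gripper_width: 0.0851
finger_force: 0.0
[ 0.4963882  -0.29122683  0.092     ]
((37.89004135131836, 38.53734588623047), (25.186521530151367, 30.339773178100586), 14.931418418884277) (24, 21, 28, 35)
shift/fs [-0.051, 0.032, 2.046] dist mm [ -4.1   2.6 163.7] tool x yaw 1.1645
```

```bash
python3 -m handwheel '[[[-0.05,0.03,0.5],[0,0,0],100],[[0,0,0.6],[0,0,0],100],[[0,0,0.5],[0,0,0],100],[[0,0,0.3],[0,0,0],100],[[0,0,0.14],[0,0,0],100],[[0,0,0],[0,0,0],100]]'
python3 - <<'E'
from h import *
to([.4964,-.2912,0.062])
E
```

```text
clock: 8.55
position: [0.4965, -0.2923, 0.0629]
ee_rot: [0.835, 0.55, -0.0, -0.001]
wrist_force: [0.4, 0.4, -0.7]
gripper_width: 0.0854
finger_force: 0.0
shift/fs [0.012, -0.006, 0.011] dist mm [ 0.9 -0.5  0.9] tool x yaw 1.1636
```

```bash
python3 -m handwheel '[[[0.012,0,0],[0,0,0],30],[[0,0,0],[0,0,0],10],[[0,0,0],[0,0,0],0],[[0,0,0],[0,0,0],0],[[0,0,0],[0,0,0],0],[[0,0,0],[0,0,0],0]]' 50
python3 -m handwheel '[[[0,0,-0.3],[0,0,0],0],[[0,0,-0.5],[0,0,0],0],[[0,0,-0.5],[0,0,0],0],[[0,0,0],[0,0,0],0],[[0,0,0],[0,0,0],0]]'
python3 - <<'E'
from h import *
c=cam("scene");im=eyes.capture("scene"); s=ctrl.read_state(); u,v=map(int,proj("scene",s["position"],c)); print(u,v)
cv2.imwrite("pics/s4.png",cv2.resize(im[max(v-80,0):v+60,u-80:u+80,::-1],None,fx=4,fy=4))
c=cam("wrist"); np.savez("c4.npz",K=c[0],T=c[1]); cv2.imwrite("pics/w4.png",eyes.capture("wrist")[:,:,::-1])
to([0.5764,0.0208,0.15])
E
```

```text
clock: 9.3
position: [0.4971, -0.2921, 0.064]
ee_rot: [0.836, 0.549, 0.0, 0.0]
wrist_force: [-1.2, 0.6, 7.4]
gripper_width: 0.0214
finger_force: 49.1
clock: 9.93
position: [0.4966, -0.2918, 0.1668]
ee_rot: [0.836, 0.549, -0.0, -0.0]
wrist_force: [0.1, -0.4, -0.9]
gripper_width: 0.0213
finger_force: 49.1
200 164
shift/fs [3.981, -0.631, 0.202] dist mm [318.4 -50.5  16.2] tool x yaw 1.1619
```

View pics/s4.png

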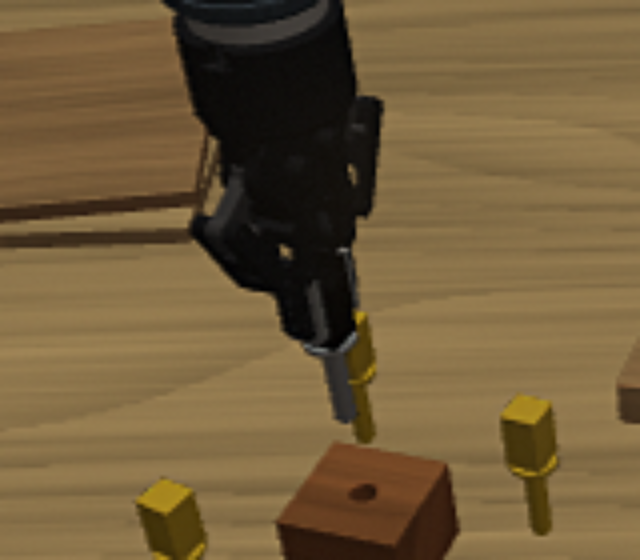

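View pics/w4.png

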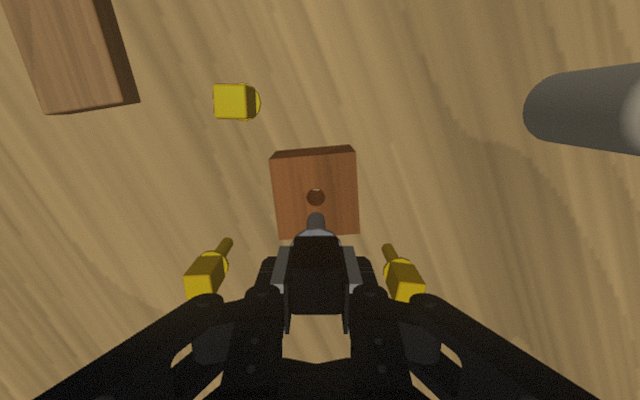

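```bash
python3 - <<'E'
from h import *
f=np.load("c4.npz"); c=(f["K"],f["T"]); im=cv2.imread("pics/w4.png")
print(cv2.cvtColor(im,cv2.COLOR_BGR2HSV)[206:232:2,316].tolist())
for v in (214,226): print(v,cv2.cvtColor(im,cv2.COLOR_BGR2HSV)[v,304:330].tolist())
s=ctrl.read_state(); r=R.from_quat(s["ee_rot"])
for v in (212,214): print(v,np.round(1e3*r.inv().apply(ray("wrist",(316,v),s["position"][2]-.062,c)-s["position"]),1))
E
```

```text
[[13, 173, 118], [14, 163, 127], [13, 157, 127], [14, 83, 83], [12, 54, 71], [16, 61, 71], [13, 59, 69], [12, 60, 72], [15, 71, 72], [15, 72, 71], [18, 69, 67], [13, 45, 79], [12, 11, 117]]
214 [[14, 176, 116], [14, 159, 114], [13, 157, 120], [14, 154, 124], [15, 169, 130], [13, 145, 118], [15, 93, 85], [12, 51, 75], [23, 59, 69], [20, 51, 75], [9, 55, 74], [14, 58, 75], [12, 54, 71], [13, 70, 66], [14, 54, 71], [13, 67, 69], [14, 52, 64], [14, 74, 72], [14, 144, 90], [14, 162, 112], [13, 158, 121], [14, 160, 116], [13, 151, 120], [14, 158, 113], [14, 161, 111], [13, 159, 112]]
226 [[12, 164, 120], [14, 162, 120], [14, 123, 93], [13, 64, 64], [19, 62, 70], [19, 59, 73], [18, 62, 70], [15, 63, 73], [12, 61, 71], [20, 55, 70], [18, 61, 71], [17, 53, 67], [18, 69, 67], [9, 49, 68], [12, 57, 67], [16, 72, 67], [15, 55, 65], [15, 53, 67], [15, 72, 64], [14, 78, 65], [14, 48, 59], [14, 120, 85], [13, 161, 109], [14, 166, 114], [14, 149, 116], [14, 175, 109]]
212 [ 3.8  0.5 62. ]
214 [ 2.4  0.5 62. ]
```

```bash
python3 -m handwheel '[[[0,0,0],[0,0,-0.04],0],[[0,0,0],[0,0,-0.041],0],[[0,0,0],[0,0,0],0]]'
python3 - <<'E'
from h import *
to([0.5764,0.0208,0.157],np.radians(81.1))
E
```

```text
clock: 10.4
position: [0.4964, -0.2916, 0.166]
ee_rot: [0.76, 0.65, -0.0, -0.001]
wrist_force: [-0.7, -0.2, -0.8]
gripper_width: 0.0212
finger_force: 49.1
shift/fs [4.013, 0.383, 0.115] dist mm [321.   30.7   9.2] tool x yaw 1.4152
turn/fs [-0.0007 -0.0003 -0.0001] deg [-0.1 -0.1 -0. ]
```

```bash
python3 -m handwheel '[[[0.5,0.048,0],[0,0,0],0],[[0.5,0.048,0],[0,0,0],0],[[0.5,0.048,0],[0,0,0],0],[[0.5,0.048,0],[0,0,0],0],[[0.5,0.048,0],[0,0,0],0],[[0.5,0.048,0],[0,0,0],0],[[0.5,0.048,0],[0,0,0],0],[[0.5,0.048,0],[0,0,0],0],[[0,0,0.1],[0,0,0],0],[[0,0,0],[0,0,0],0]]'
python3 - <<'E'
from h import *
to([0.5764,0.0208,0.157],np.radians(81.1))
c=cam("wrist"); s=ctrl.read_state(); np.savez("c5.npz",K=c[0],T=c[1]); im=eyes.capture("wrist"); cv2.imwrite("pics/w5.png",im[:,:,::-1])
u,v=map(int,proj("wrist",[.5764,.0208,.08],c)); print(u,v)
cv2.imwrite("pics/w5c.png",cv2.resize(im[v-60:v+60,u-80:u+80,::-1],None,fx=5,fy=5))
E
```

```text
clock: 11.65
position: [0.5755, 0.0192, 0.158]
ee_rot: [0.76, 0.65, -0.001, -0.001]
wrist_force: [-0.7, -0.4, -0.7]
gripper_width: 0.0214
finger_force: 49.1
shift/fs [0.021, 0.008, 0.012] dist mm [1.7 0.7 1. ] tool x yaw 1.4154
turn/fs [-0.0009  0.0002 -0.    ] deg [-0.2  0.  -0. ]
317 207
```

View pics/w5c.png

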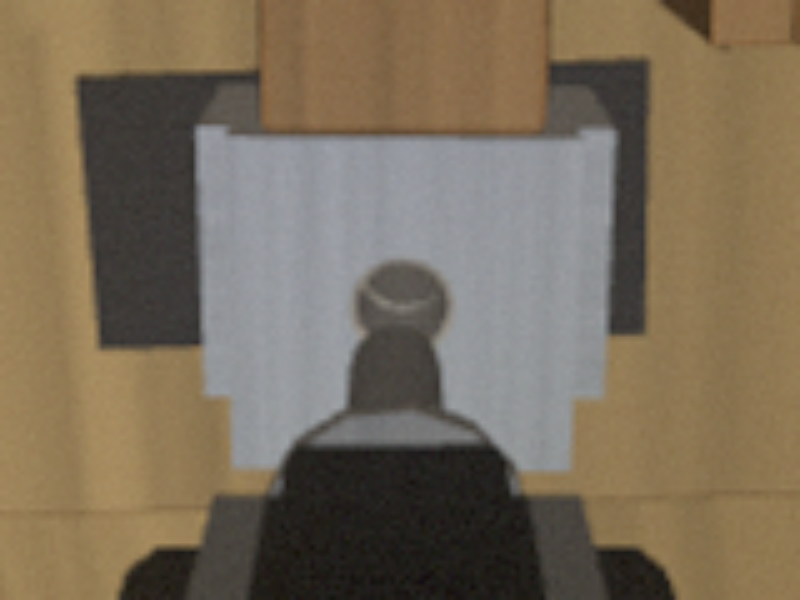

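```bash
python3 -m handwheel '[[[0.024,0.011,0],[0,0,0],0],[[0,0,0.1],[0,0,0],0],[[0,0,0.06],[0,0,0],0],[[0,0,0],[0,0,0],0]]'
python3 -m handwheel '[[[0,0,0.02],[0,0,0],0],[[0,0,0.02],[0,0,0],0],[[0,0,0],[0,0,0],0]]'
python3 -m handwheel '[[[0,0,0.02],[0,0,0],0],[[0,0,0.02],[0,0,0],0],[[0,0,0],[0,0,0],0]]'
python3 - <<'E'
from h import *
to([0.5764,0.0208,0.157],np.radians(81.1))
E
```

```text
clock: 12.2
position: [0.5773, 0.021, 0.1459]
ee_rot: [0.76, 0.65, -0.0, -0.0]
wrist_force: [-0.1, 0.5, -0.4]
gripper_width: 0.021
finger_force: 49.1
clock: 12.58
position: [0.5777, 0.0213, 0.1432]
ee_rot: [0.76, 0.65, -0.0, -0.0]
wrist_force: [0.1, -0.6, -0.5]
gripper_width: 0.021
finger_force: 49.1
clock: 12.95
position: [0.5777, 0.0212, 0.1399]
ee_rot: [0.76, 0.65, -0.0, -0.0]
wrist_force: [0.5, -0.1, -1.6]
gripper_width: 0.0214
finger_force: 49.1
shift/fs [-0.008, -0.015, -0.213] dist mm [ -0.6  -1.2 -17.1] tool x yaw 1.4164
turn/fs [-0.0001  0.      0.0003] deg [-0.   0.   0.1]
```

```bash
for i in 1; do python3 -m handwheel '[[[0,0,0.02],[0,0,0],0],[[0,0,0],[0,0,0],0]]'; python3 -m handwheel '[[[0,0,0.02],[0,0,0],0],[[0,0,0],[0,0,0],0]]'; python3 -m handwheel '[[[0,0,0.02],[0,0,0],0],[[0,0,0],[0,0,0],0]]'; python3 -m handwheel '[[[0,0,0.02],[0,0,0],0],[[0,0,0],[0,0,0],0]]'; done | grep -E "pos|wrist"
```

```text
position: [0.5774, 0.0212, 0.1383]
wrist_force: [-0.8, -0.6, -1.9]
position: [0.5774, 0.0212, 0.1366]
wrist_force: [-1.7, -0.4, -1.1]
position: [0.5774, 0.0212, 0.1351]
wrist_force: [-2.0, -1.0, -2.2]
position: [0.5776, 0.0212, 0.1335]
wrist_force: [-2.3, 0.0, -0.9]
```

```bash
for i in 1; do python3 -m handwheel '[[[0,-0.006,0.03],[0,0,0],0],[[0,0,0.03],[0,0,0],0],[[0,0,0],[0,0,0],0]]'; python3 -m handwheel '[[[0,0,0.02],[0,0,0],0],[[0,0,0],[0,0,0],0]]'; python3 -m handwheel '[[[0,0,0.02],[0,0,0],0],[[0,0,0],[0,0,0],0]]';python3 -m handwheel '[[[0,0,0.02],[0,0,0],0],[[0,0,0],[0,0,0],0]]'; done | grep -E "pos|wrist"
```

```text
position: [0.5775, 0.0213, 0.1287]
wrist_force: [-1.5, -0.8, -1.3]
position: [0.5774, 0.0213, 0.1272]
wrist_force: [-0.0, -0.4, -1.5]
position: [0.5774, 0.0213, 0.1257]
wrist_force: [-1.2, -0.8, -0.9]
position: [0.5774, 0.0213, 0.124]
wrist_force: [-0.4, -0.7, -1.2]
```

```bash
for i in 1; do python3 -m handwheel '[[[0,0,0.02],[0,0,0],0],[[0,0,0],[0,0,0],0]]'; python3 -m handwheel '[[[0,0,0.015],[0,0,0],0],[[0,0,0],[0,0,0],0]]'; python3 -m handwheel '[[[0,0,0.015],[0,0,0],0],[[0,0,0],[0,0,0],0]]';python3 -m handwheel '[[[0,0,0.015],[0,0,0],0],[[0,0,0],[0,0,0],0]]'; done | grep -E "pos|wrist"
```

```text
position: [0.5774, 0.0213, 0.1224]
wrist_force: [-0.4, -0.6, -0.5]
position: [0.5774, 0.0213, 0.1212]
wrist_force: [0.5, -0.3, -1.7]
position: [0.5774, 0.0213, 0.1201]
wrist_force: [0.3, 0.0, -0.3]
position: [0.5774, 0.0213, 0.1188]
wrist_force: [-1.2, -0.3, -0.9]
```

```bash
for i in 1; do python3 -m handwheel '[[[0,0,0.012],[0,0,0],0],[[0,0,0],[0,0,0],0]]'; python3 -m handwheel '[[[0,0,0.012],[0,0,0],0],[[0,0,0],[0,0,0],0]]'; python3 -m handwheel '[[[0,0,0.012],[0,0,0],0],[[0,0,0],[0,0,0],0]]'; done | grep -E "pos|wrist"
```

```text
position: [0.5773, 0.0213, 0.1179]
wrist_force: [-0.5, 0.6, -1.1]
position: [0.5773, 0.0213, 0.1169]
wrist_force: [-0.1, -0.8, -0.9]
position: [0.5773, 0.0213, 0.116]
wrist_force: [-0.5, 0.7, -0.4]
```

```bash
for i in 1; do python3 -m handwheel '[[[0,0,0.02],[0,0,0],0],[[0,0,0],[0,0,0],0]]'; python3 -m handwheel '[[[0,0,0.02],[0,0,0],0],[[0,0,0],[0,0,0],0]]'; python3 -m handwheel '[[[0,0,0.02],[0,0,0],0],[[0,0,0],[0,0,0],0]]'; python3 -m handwheel '[[[0,0,0.02],[0,0,0],0],[[0,0,0],[0,0,0],0]]'; done | grep -E "pos|wrist"
```

```text
position: [0.5773, 0.0213, 0.1143]
wrist_force: [-0.0, 0.0, -1.0]
position: [0.5772, 0.0213, 0.1127]
wrist_force: [1.0, -0.6, -1.0]
position: [0.5773, 0.0213, 0.1111]
wrist_force: [0.2, -0.2, -1.5]
position: [0.5773, 0.0213, 0.1095]
wrist_force: [-0.2, 0.6, -0.9]
```

```bash
for i in 1; do python3 -m handwheel '[[[0,0,0.03],[0,0,0],0],[[0,0,0.03],[0,0,0],0],[[0,0,0],[0,0,0],0]]'; python3 -m handwheel '[[[0,0,0.03],[0,0,0],0],[[0,0,0.03],[0,0,0],0],[[0,0,0],[0,0,0],0]]'; python3 -m handwheel '[[[0,0,0.02],[0,0,0],0],[[0,0,0],[0,0,0],0]]'; python3 -m handwheel '[[[0,0,0.02],[0,0,0],0],[[0,0,0],[0,0,0],0]]'; done | grep -E "pos|wrist"
```

```text
position: [0.5772, 0.0213, 0.1046]
wrist_force: [0.6, -0.8, -2.1]
position: [0.5772, 0.0213, 0.0998]
wrist_force: [-0.3, -0.8, -1.0]
position: [0.5773, 0.0213, 0.0984]
wrist_force: [0.4, -0.2, -0.7]
position: [0.5773, 0.0213, 0.0967]
wrist_force: [0.2, -0.3, -1.3]
```

```bash
for i in 1; do python3 -m handwheel '[[[0,0,0.015],[0,0,0],0],[[0,0,0],[0,0,0],0]]'; python3 -m handwheel '[[[0,0,0.015],[0,0,0],0],[[0,0,0],[0,0,0],0]]'; python3 -m handwheel '[[[0,0,0.015],[0,0,0],0],[[0,0,0],[0,0,0],0]]';  done | grep -E "pos|wrist"
```

```text
position: [0.5773, 0.0213, 0.0955]
wrist_force: [-0.6, 0.1, -1.0]
position: [0.5773, 0.0213, 0.0943]
wrist_force: [-0.5, -0.3, -0.7]
position: [0.5773, 0.0213, 0.0931]
wrist_force: [-0.6, -0.1, -0.9]
```

```bash
python3 -m handwheel '[[[0,0,0.008],[0,0,0],0],[[0,0,0],[0,0,0],0]]' | grep -E "pos|wrist"; python3 -m handwheel '[[[0,0,0.008],[0,0,0],0],[[0,0,0],[0,0,0],0]]'| grep -E "pos|wrist"; python3 -m handwheel '[[[0,0,0.008],[0,0,0],0],[[0,0,0],[0,0,0],0]]' | grep -E "pos|wrist"
```

```text
position: [0.5773, 0.0213, 0.0926]
wrist_force: [0.5, 0.3, -1.0]
position: [0.5773, 0.0213, 0.092]
wrist_force: [-0.8, -1.0, 0.5]
position: [0.5776, 0.0213, 0.092]
wrist_force: [-3.1, -0.2, 6.0]
```

```bash
python3 -m handwheel '[[[0,0,-0.004],[0,0,0],0],[[0,0,0],[0,0,0],40],[[0,0,0],[0,0,0],60],[[0,0,0],[0,0,0],100],[[0,0,0],[0,0,0],100],[[0,0,0],[0,0,0],100]]'
python3 -m handwheel '[[[0,0,-0.2],[0,0,0],100],[[0,0,-0.5],[0,0,0],100],[[0,0,-0.6],[0,0,0],100],[[-0.3,0,-0.4],[0,0,0],100],[[0,0,0],[0,0,0],100],[[0,0,0],[0,0,0],100]]'
python3 - <<'E'
from h import *
im=eyes.capture("wrist"); u,v=map(int,proj("wrist",[.577,.021,.08])); v=max(v,100); print(u,v)
cv2.imwrite("pics/w6.png",cv2.resize(im[v-100:v+100,u-130:u+130,::-1],None,fx=3,fy=3)[:600,:800])
E
```

```text
clock: 21.32
position: [0.5773, 0.0213, 0.0916]
ee_rot: [0.76, 0.65, -0.0, 0.0]
wrist_force: [0.2, 0.0, 1.0]
gripper_width: 0.0855
finger_force: 0.0
clock: 22.08
position: [0.5733, -0.0023, 0.2278]
ee_rot: [0.76, 0.65, 0.0, -0.0]
wrist_force: [0.3, 0.9, 0.1]
gripper_width: 0.0851
finger_force: 0.0
316 161
```

View pics/w6.png

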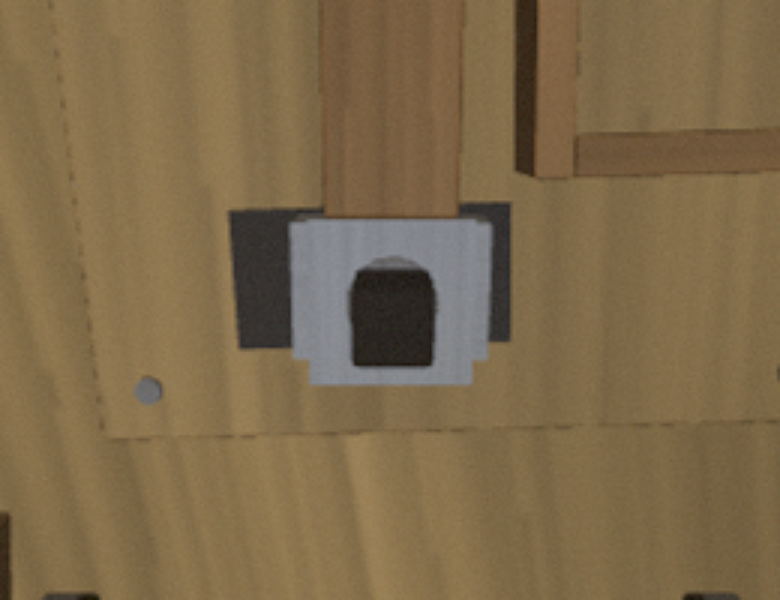

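The crop shows the pin upright in the eye, with its handle at about (392,315) and its collar on the plate. The gate is shut and the gripper is clear.

```bash
python3 -c "
from rig import sign_off
print(sign_off())"
```

```text
the job is handed in; nothing more can be done
None
```

The gate is shut and the pin is fully home, with its collar on the arm and the gripper clear; I handed the job in at about 22 s, and the result has not been reported back.

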